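# Slide the spoon tray into its till and latch the gate

## Robot

A 6-joint arm with a two-finger parallel gripper is mounted at the origin on the work surface. World frame = base frame: x ahead of the robot, y to its left, z up, the work surface at z = 0. Lengths are in mm, angles in rad, forces in N, time in s.
With the tool pointing down it reaches from about 250 to 725 mm from the base axis. Payload 9.7 kg.
Tool frame: the origin (TCP) lies midway between the tips of the shut fingers; the grasp point (between the pads) lies 19 mm behind it (manip.hold_point_z is the distance from the TCP to the grasp point, in mm); z points along the fingers, y is the line along which they close (so a half turn about z gives the same grasp; the last joint's range is limited). The gripper opens to 85 mm and grips with 20 to 120 N. Pads are 22 mm wide; open, the fingers measure 114 mm over their backs; the gripper's body (76 mm by 85 mm) begins 54 mm behind the grasp point. The pads swing forward as they close: fully open they stand 13 mm farther back than shut.
Start: joints at [1.143, 0.087, 0.176, 1.66, 0, 1.571], TCP at [228.176, 500.433, 231.284] pointing down, gripper open.
Joint ranges: [-3.13, 3.13], [-0.85, 1.81], [-1.15, 1.24], [-2.2, 2.28], [-1.44, 1.52], [-3.14, 3.14]. Speed limits (rad/s): [2.22, 2.22, 2.57, 3.14, 3.14, 3.14].

## Interface

Orientations are given as a unit quaternion [x, y, z, w].
In Python, from workcell import manip, grab_frame gives the robot as it stands. The module is installed in compiled form; this text tells all that it offers.
- The arm moves only by the tool jog_arm, never from a script. Its argument "plan" is a list that holds one entry, the list of rows, each a list of 5 numbers: the opening, from 0 (shut) to 1 (fully open), then the shift along the tool's x, y, z as a fraction of full scale, then the turn about the tool's z as a fraction of full scale. In form: [[[gripper, x, y, z, roll], ...]]. A call has exactly 10 rows; each row is the pose to reach, as a shift and turn from the pose commanded when the call began, along the tool's axes at that moment; what a row does not reach only later rows make up. Full scale, the value 1, is 150 mm for a shift and 60 degrees for a turn. A row lasts 1/10 s, in which the tool goes at most 50 mm and 8.59 degrees, less where a joint would pass 70% of its speed; a pose out of reach is approached as far as the arm can. A call with a number of a shift or a turn outside -1 to 1 is refused whole. A call with a gripper value outside its range is refused whole. The fingers move at their own pace and stop on an object; the grip force is fixed at half the most. Time passes only in rows, so rows that repeat a pose let the fingers close, or fill a call up. It gives the time, the measured TCP pose, the force, the opening and the grip force at its end, in the units of the state.
- manip.observe(): the state, without advancing time (a new reading comes with each control period).
- grab_frame(name): name is "scene" or "top" or "wrist"; returns a dict with "pixels" (420x560x3 uint8, blue, green, red), "range_z" (420x560 float32, mm along the optical axis (not along the pixel's ray), 0 where there is no reading), "K" (3x3 intrinsics, pixels), "distortion" ([k1, k2, p1, p2, k3] as OpenCV has them; the pictures are not rectified), "xyz" and "orientation" of the camera in the world. Camera axes: x right, y up, looking along -z (the intrinsics and any distortion apply to the point x, -y, -z); pixel columns grow to the right and rows downward; lengths in mm; the calibration is good to about 2 mm. A picture is of the moment at which its call begins.
- manip.hand_in(): hands the job in; it is judged then, once.
The state is a dict: "time": time; "q": joint angles; "qd": joint speeds; "joint_efforts": joint torques, N m; "position": TCP position; "tcp_rot": TCP orientation; "force": force on the tool from outside, world axes, zero at the start; "moment": the same for the moment, N m; "gripper_width": finger opening in mm; "finger_force": force on a finger pad.
Only numpy, scipy, OpenCV 4.12 (cv2) and the standard library are available. Lean on these libraries where they do the work, as an engineer would, in place of code of your own. Each camera call takes 0.05 s, during which the arm holds its last target. There are 200 camera calls.

## Task

The tray of carved spoons is sticking out of the open-topped plywood till. Slide it in until it meets the till's back wall, then swing the wooden gate shut behind it until its sprung tongue snaps in behind the steel strike, and let go. Leave the mug, the jar and the wood billet where they are.

Things in the scene. Friction and masses are not known exactly. Their poses are not given: they have to be found in the camera images.
- till: open-topped plywood box fixed to the table, gateway at its front. Origin on the table top under the middle of the gateway; x points into the till, y left as one looks in. Base board top at z 12 mm, x -110 (ledge before the gateway) to 215 mm, y +-140 mm. Side walls: inner faces y +-90 mm, 12 mm thick, from x 0. Back wall: inner face x 190 mm. Wall tops z 84 mm
- gate (a joint): gate angle in rad: 0 shut, grows as it swings outwards to the till's -x (clockwise from above), to 1.9. Brown wooden board 174 mm wide, z 16 to 84 mm, 18 mm thick, 0.35 kg, hinged upright at the left of the gateway, turns freely, no spring, stops at 0. Shut, it spans till y 89 to -85 mm, outer face at x -18, inner at x 0. The outer face is flat but for 1 mm plates
- gate_hinge (a point): point on the gate's hinge axis, 50 mm above the table; at x = -9 mm, y = 96 mm in the till's frame
- gate_push (a point): point on the gate's outer face (moves with the gate), 130 mm from the hinge axis along the gate, 50 mm above the table; its x points out of the inner face, into the till when shut; its y points along the gate to the hinge
- tongue (a joint): how far the gate's sprung steel tongue is pressed in, m: 0 out, at most 0.019. It stands 27 mm out of the gate's free edge, inner side sloped. On closing, the slope meets the strike lip at about 0.12 rad and is pressed back 14 mm against a 3 to 6 N spring (about 10 N of push 130 mm from the hinge); near 0.01 rad it springs out behind the lip and holds the gate with about 0.01 rad play
- tongue_tip (a point): tip of the tongue, 56 mm above the table, half-way up it (it is 34 mm high); moves with gate and tongue
- tray_mid (a point): centre (half-way up) of the loose dark wooden tray: 150 mm long (its x), 90 mm wide, 40 mm high, walls 6 mm, about 0.45 kg, three light spoons fixed in it. It lies on the base board, its x roughly along the till's x, its near end sticking out through the gateway, so that the gate cannot shut. Against the back wall its centre is at till x = 115 mm
- mug: white mug, 90 mm high, 80 mm wide, stands left of the till; origin under its middle
- oil_jar: amber glass jar with a steel cap, 85 mm high, 66 mm wide, stands right of the till; origin under its middle
- billet: light wooden billet 120 mm long (its x), 56 mm thick, lies right of the till; origin under its middle
- strike (a point): the steel strike fixed to the till right of the gateway: this point is the middle of its lip's inner edge (till frame x -22, y -98, z 56 mm; same axes). The lip is 8 mm thick in x, z 33 to 79 mm, and runs from here to -y, to a post at y -117 to -127 mm, x -26 to 34 mm, z up to 84 mm
Things that resemble listed ones, but are neither listed nor needed, are in the scene too. What is meant by the part that bears tray_mid is not blue or red, and is the smaller of those in its own colour.

How it is judged (in metres and radians):
On the way, in this order (a step that is already met when the one before it is completed fails the run):
1. the tray is slid in to the back wall while the gate is still open (x of tray_mid in the frame of till above 0.103 m and value of joint gate above 0.3 rad), for 0.2 s.
2. the gate is shut and its tongue has sprung out behind the strike (value of joint gate below 0.035 rad and value of joint tongue below 0.003 m), for 0.2 s.
At the end, for the whole second after the job is handed in: the gate is shut (under 0.035 rad) with its tongue out behind the strike (pressed in by less than 3 mm); the tray lies flat on the till's floor, at rest, with its centre at most 15 mm short of where it meets the back wall; mug, jar and billet have not moved by more than 30 mm (all of step 2 and x of tray_mid in the frame of till above 0.1 m and z of tray_mid in the frame of till below 0.04 m and angle between tray_mid's own z axis and vertical below 0.1 rad and linear speed of tray below 0.02 m/s); the robot touches nothing.
It fails at once if the mug, the jar or the billet is moved by more than 30 mm (distance of any of mug, oil_jar, billet from where it was at the start of the episode above 0.03 m).
It also fails if it takes over 51 s, if anything falls off the work surface, if the arm or the gripper's body presses on something with over 40 N, if the wrist force passes 120 N, or if a joint passes its speed limit or range.

## Working session

There is one attempt and no reset: what is moved stays moved. The work goes in short steps, Python scripts to look and compute and a tool call to move; the robot and the scene stay as the last step left them, time stands still between calls to the robot, and variables do not carry over. Pictures are saved under pics/ and viewed, at most 10 in all, crops included, and the job is handed in when it is done.

Besides the shell and the picture viewer there is one more tool, called after "Emit:" as name([rows], argument=value, ...), one row to a line, values as JSON. jog_arm: Moves the arm, as the interface text tells. Its arguments: {"type":"object","properties":{"plan":{"type":"array","items":{"type":"array","items":{"type":"array","items":{"type":"number","minimum":-1,"maximum":1}}}}},"required":["plan"]}

```bash
mkdir -p pics; cat > h.py <<'E'
import numpy as np,cv2
from scipy.spatial.transform import Rotation as R
from workcell import manip,grab_frame
def cloud(f):
    h,w=f["range_z"].shape
    u,v=np.meshgrid(np.arange(w),np.arange(h))
    p=cv2.undistortPoints(np.stack([u,v],-1).reshape(-1,1,2).astype(np.float64),np.array(f["K"]),np.array(f["distortion"])).reshape(h,w,2)
    z=f["range_z"]
    c=np.stack([p[...,0]*z,-p[...,1]*z,-z],-1)
    P=c@R.from_quat(f["orientation"]).as_matrix().T+np.array(f["xyz"])
    P[z==0]=np.nan
    return P
E
python3 - <<'E'
from h import *
s=manip.observe(); print(s)
for n in ["scene","top"]:
    f=grab_frame(n); cv2.imwrite(f"pics/{n}0.png",f["pixels"]); np.savez(f"{n}0.npz",P=cloud(f),px=f["pixels"]); print(n,f["xyz"],f["orientation"])
E
```

```text
{'time': 0.0, 'q': array([1.14300145e+00, 8.74126208e-02, 1.75092013e-01, 1.65978898e+00,
       1.76498644e-05, 1.57081616e+00]), 'qd': array([-3.13991417e-03,  1.69500718e-04,  1.79797426e-03,  1.28265934e-03,
        9.64912762e-04,  3.97284556e-05]), 'joint_efforts': array([ 3.16099926e-03, -5.20388818e+01,  4.64798391e+01,  1.63261732e-02,
        1.14542813e-04, -2.61497371e-05]), 'position': array([228.07076484, 500.21691359, 230.58754136]), 'tcp_rot': array([ 2.12279774e-01,  9.77208712e-01, -6.39796425e-04, -1.48000870e-04]), 'force': array([-0.84183594,  0.12149435, -0.26950122]), 'moment': array([ 0.00074802, -0.00959519,  0.00610495]), 'finger_force': 0.0, 'gripper_width': 85.64180019511934}
scene [970.40104832 651.72732115 667.47081457] [0.11827874 0.44383584 0.85576873 0.23807513]
top [ 466.62946435  -73.90142183 1082.38322753] [-0.04241635  0.0303664   0.70716615 -0.7051204 ]
```

View pics/scene0.png

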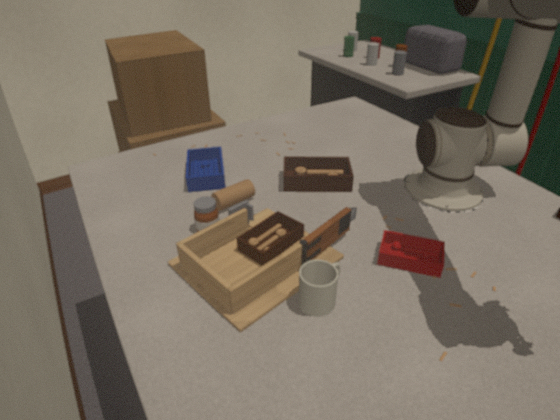

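View pics/top0.png

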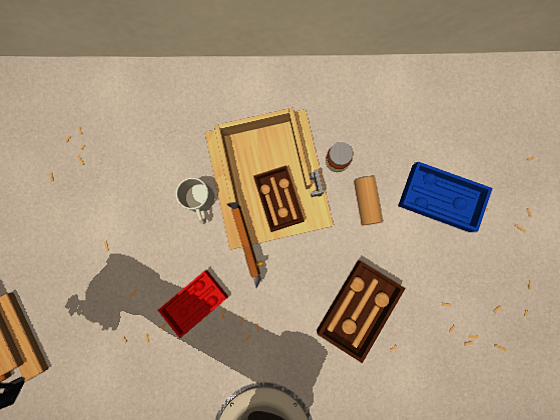

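The scene view shows the till with the small dark tray in its gateway at (270,238), and the gate standing open at (327,233). In the top view the tray is at (278,198), and the gate runs from its hinge at (234,205) to its free end at (257,283). The mug is at (193,195), the jar at (341,156) and the billet at (369,200). The larger dark tray and the red and blue trays are decoys.

```bash
python3 - <<'E'
from h import *
d=np.load("top0.npz");P=d["P"];px=d["px"]
def comp(m,pt,name):
    m=cv2.morphologyEx(m.astype(np.uint8),cv2.MORPH_OPEN,np.ones((2,2)))
    n,l,st,c=cv2.connectedComponentsWithStats(m)
    v,u=np.nonzero(l); i=np.argmin((u-pt[0])**2+(v-pt[1])**2); k=l==l[v[i],u[i]]
    X=P[k]; r=cv2.minAreaRect(X[:,:2].astype(np.float32)); print(name,k.sum(),"z",np.median(X[:,2]).round(1),"rect",np.round(r[0],1),np.round(r[1],1),round(r[2],2)); print(np.round(cv2.boxPoints(r),0).tolist()); return k
z=P[...,2]
comp((z>6)&(z<18),(320,215),"board")
comp((z>78)&(z<90)&(np.arange(560)[None]>0),(300,120),"walls")
comp((z>78)&(z<90),(247,250),"gate")
k=(z>40)&(z<62); comp(k,(262,185),"trayrim")
g=px.max(-1)<90
comp((z>15)&(z<62)&g,(262,185),"traydark")
comp((z>30),(193,195),"mug");comp((z>30),(341,156),"jar");comp((z>30),(369,200),"billet")
print("hi", P[205,234],P[283,257],P[190,315], P[225,333],P[248,232])
E
```

```text
board 6154 z nan rect [nan nan] [0. 0.] 0.0
[[nan, nan], [nan, nan], [nan, nan], [nan, nan]]
walls 1685 z nan rect [616.9 -22.7] [416.5 208.9] 12.91
[[391.0, 33.0], [437.0, -171.0], [843.0, -78.0], [797.0, 126.0]]
gate 1685 z nan rect [616.9 -22.7] [416.5 208.9] 12.91
[[391.0, 33.0], [437.0, -171.0], [843.0, -78.0], [797.0, 126.0]]
trayrim 462 z nan rect [593.1 -40.8] [149.1  91.2] 17.83
[[508.0, -20.0], [536.0, -107.0], [678.0, -61.0], [650.0, 25.0]]
traydark 1156 z nan rect [592.9 -42. ] [150.4  88.8] 17.63
[[508.0, -22.0], [535.0, -107.0], [678.0, -62.0], [651.0, 23.0]]
mug 574 z nan rect [583.8 167.9] [79.  87.5] 59.11
[[526.0, 156.0], [601.0, 112.0], [642.0, 179.0], [567.0, 224.0]]
jar 588 z nan rect [ 697.7 -207.5] [44.9 82. ] 22.74
[[661.0, -178.0], [693.0, -254.0], [734.0, -237.0], [703.0, -161.0]]
billet 1000 z nan rect [ 588.6 -277.3] [119.   63.3] 8.89
[[525.0, -255.0], [535.0, -318.0], [652.0, -299.0], [643.0, -237.0]]
hi [572.16410181  68.98662036  83.55779136] [381.65472414  11.73626207  75.77732871] [ 618.70886359 -135.31063122   13.07789576] [ 526.05615934 -181.75121583   10.66507837] [466.5548328   83.10386177  12.53146796]
```

```bash
cat >> h.py <<'E'
def need(target_xy,z,yaw_y=None):
    """shift fractions (tool axes) and roll fraction to bring TCP to target, tool y at world yaw yaw_y (deg)"""
    s=manip.observe(); M=R.from_quat(s["tcp_rot"]).as_matrix()
    d=M.T@(np.array([*target_xy,z])-s["position"])/150
    cur=np.degrees(np.arctan2(M[1,1],M[0,1])); r=0
    if yaw_y is not None: r=-((yaw_y-cur+180)%360-180)/60
    print("t",round(s["time"],2),"pos",s["position"].round(1),"yaw_y",cur.round(1),"shift",d.round(3),"roll",round(r,3),"F",s["force"].round(1),"q",s["q"].round(2))
E
python3 - <<'E'
from h import *
d=np.load("top0.npz");P=d["P"];z=P[...,2]
ok=np.isfinite(z)
X=P[ok&(z>80)&(z<88)&(P[...,0]>640)&(P[...,0]<900)&(abs(P[...,1])<200)]
r=cv2.minAreaRect(X[:,:2].astype(np.float32));print(r,np.round(cv2.boxPoints(r)))
for a in [12.6,13,13.4]:
    a=np.radians(a);t=np.array([np.cos(a),np.sin(a)]);n=np.array([-t[1],t[0]])
    u=X[:,:2]@t;v=X[:,:2]@n
    print(np.percentile(u,[99.7]),np.percentile(v,[.5,99.5]))
    B=P[ok&(z>8)&(z<16.5)&(P[...,0]>430)&(P[...,0]<680)&(abs(P[...,1]+30)<170)]
    print("board",np.percentile(B[:,:2]@t,[.5,1]),np.percentile(B[:,:2]@n,[.5,99.5]))
G=P[ok&(z>78)&(z<90)&(P[...,0]<560)&(P[...,0]>390)&(abs(P[...,1]-40)<60)]
l=cv2.fitLine(G[:,:2].astype(np.float32),cv2.DIST_HUBER,0,.01,.01).ravel();print("gate",l,len(G))
need((0,0),0)
E
```

```text
((728.71630859375, -10.53338623046875), (176.9588165283203, 378.15216064453125), 0.09880346804857254) [[ 640.  178.]
 [ 641. -200.]
 [ 818. -199.]
 [ 817.  179.]]
[784.04354325] [-350.91842809  -49.59133379]
board [473.38877166 474.02545649] [-291.06110113  -12.43912965]
[783.09141902] [-355.55475238  -54.49457208]
board [472.13060567 472.89117494] [-294.91778161  -16.34571917]
[782.05765168] [-360.16921729  -59.22347529]
board [470.82214611 471.57620934] [-298.64031562  -20.40467513]
gate [9.5619553e-01 2.9272878e-01 4.7886859e+02 4.2169315e+01] 523
t 0.1 pos [228.1 500.3 230.7] yaw_y 65.5 shift [-0.    -3.663  1.542] roll 0 F [-0.1  1.2  0.8] q [1.14 0.09 0.18 1.66 0.   1.57]
```

Emit:
jog_arm([
  [[0.55,-0.15,-0.13,0,0],[0.55,-0.3,-0.26,0,0],[0.55,-0.45,-0.39,0,0],[0.55,-0.6,-0.52,0,0],[0.55,-0.75,-0.65,0,0],[0.55,-0.9,-0.78,0,0],[0.55,-1,-0.86,0,0],[0.55,-1,-0.86,0,0],[0.55,-1,-0.86,0,0],[0.55,-1,-0.86,0,0]],
])

```text
time: 1.1
position: [310.9, 321.4, 231.1]
tcp_rot: [0.212, 0.977, -0.0, -0.0]
force: [-0.6, 0.2, 0.2]
gripper_width: 46.7
finger_force: 0.0
```

Emit:
jog_arm([
  [[0.55,-0.15,-0.13,0,0],[0.55,-0.3,-0.26,0,0],[0.55,-0.45,-0.39,0,0],[0.55,-0.6,-0.52,0,0],[0.55,-0.75,-0.65,0,0],[0.55,-0.9,-0.78,0,0],[0.55,-1,-0.86,0,0],[0.55,-1,-0.86,0,0],[0.55,-1,-0.86,0,0],[0.55,-1,-0.86,0,0]],
])

```text
time: 2.1
position: [393.8, 142.2, 231.2]
tcp_rot: [0.212, 0.977, 0.0, -0.0]
force: [-1.1, 0.5, -0.2]
gripper_width: 47.0
finger_force: 0.0
```

Emit:
jog_arm([
  [[0.55,-0.15,-0.13,0,-0.1],[0.55,-0.3,-0.26,0,-0.2],[0.55,-0.45,-0.39,0,-0.3],[0.55,-0.6,-0.52,0,-0.4],[0.55,-0.75,-0.65,0,-0.5],[0.55,-0.9,-0.78,0,-0.6],[0.55,-1,-0.86,0,-0.62],[0.55,-1,-0.86,0,-0.62],[0.55,-1,-0.86,0,-0.62],[0.55,-1,-0.86,0,-0.62]],
])

```text
time: 3.1
position: [476.8, -37.2, 231.4]
tcp_rot: [-0.111, 0.994, 0.0, -0.0]
force: [0.1, 0.2, -0.1]
gripper_width: 46.9
finger_force: 0.0
```

```bash
python3 - <<'E'
from h import *
need((490,-66),100,102.8)
print(manip.observe()["gripper_width"])
f=grab_frame("wrist");cv2.imwrite("pics/w1.png",f["pixels"])
E
```

```text
t 3.1 pos [476.8 -37.2 231.4] yaw_y 102.7 shift [-0.043 -0.207  0.876] roll -0.001 F [ 0.1  0.2 -0.1] q [-0.08 -0.08  0.01  1.66  0.   -0.3 ]
46.86152717038389
```

View pics/w1.png

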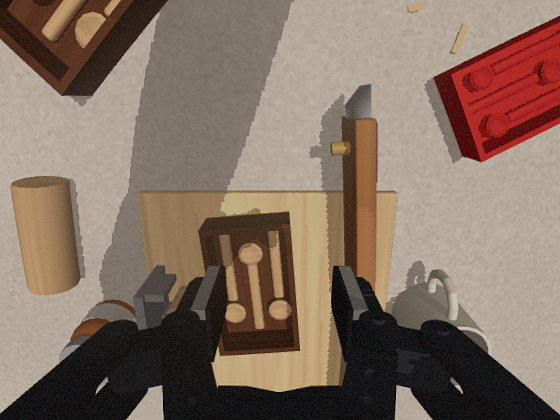

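The wrist view shows the tray's near end at (245,215), a gate knob at (340,148), and a clear ledge in front of the tray. Next I go down in front of the tray.

Emit:
jog_arm([
  [[0.55,-0.02,-0.1,0.1,0],[0.55,-0.04,-0.2,0.2,0],[0.55,-0.04,-0.21,0.35,0],[0.55,-0.04,-0.21,0.5,0],[0.55,-0.04,-0.21,0.65,0],[0.55,-0.04,-0.21,0.8,0],[0.55,-0.04,-0.21,0.95,0],[0.55,-0.04,-0.21,1,0],[0.55,-0.04,-0.21,1,0],[0.55,-0.04,-0.21,1,0]],
])

```text
time: 4.15
position: [490.1, -68.1, 81.8]
tcp_rot: [-0.11, 0.994, -0.0, 0.0]
force: [0.2, -0.1, 0.2]
gripper_width: 46.9
finger_force: 0.0
```

Emit:
jog_arm([
  [[0.55,0,0,0.07,0],[0.55,0,0,0.14,0],[0.55,0,0,0.21,0],[0.55,0,0,0.28,0],[0.55,0,0,0.35,0],[0.55,0,0,0.39,0],[0.55,0,0,0.39,0],[0.55,0,0,0.39,0],[0.55,0,0,0.39,0],[0.55,0,0,0.39,0]],
])

```text
time: 5.15
position: [490.2, -67.8, 23.3]
tcp_rot: [-0.111, 0.994, -0.0, 0.0]
force: [-0.1, -0.2, -0.9]
gripper_width: 46.9
finger_force: 0.0
```

```bash
python3 - <<'E'
from h import *
need((490,-66),22,102.8)
f=grab_frame("top");cv2.imwrite("pics/t2.png",cv2.resize(f["pixels"][80:320,150:430],None,fx=2,fy=2))
E
```

```text
t 5.15 pos [490.2 -67.8  23.3] yaw_y 102.7 shift [-0.002  0.012  0.008] roll -0.002 F [-0.1 -0.2 -0.9] q [-0.14 -0.02 -0.34  1.25  0.   -0.36]
```

View pics/t2.png

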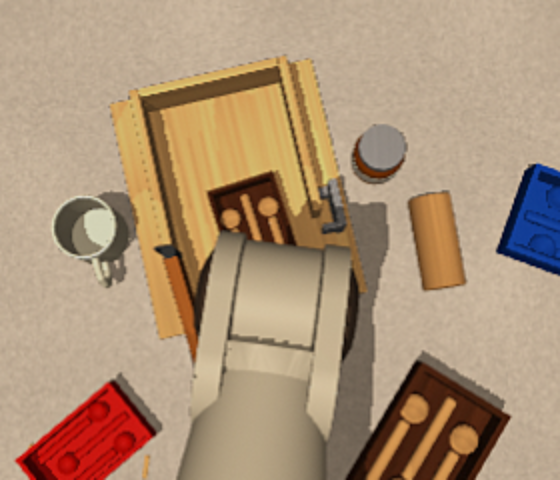

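The arm hides the near end of the tray, but the fingers are lined up with it. Now push slowly.

Emit:
jog_arm([
  [[0.55,-0.06,0,0,0],[0.55,-0.12,0,0,0],[0.55,-0.18,0,0,0],[0.55,-0.24,0,0,0],[0.55,-0.3,0,0,0],[0.55,-0.36,0,0,0],[0.55,-0.42,0,0,0],[0.55,-0.48,0,0,0],[0.55,-0.54,0,0,0],[0.55,-0.6,0,0,0]],
])

```text
time: 6.2
position: [578.4, -47.9, 22.6]
tcp_rot: [-0.11, 0.994, -0.0, -0.0]
force: [-4.2, -0.9, 0.7]
gripper_width: 46.8
finger_force: 1.9
```

Emit:
jog_arm([
  [[0.55,-0.05,0,0,0],[0.55,-0.1,0,0,0],[0.55,-0.14,0,0,0],[0.55,-0.18,0,0,0],[0.55,-0.22,0,0,0],[0.55,-0.25,0,0,0],[0.55,-0.28,0,0,0],[0.55,-0.31,0,0,0],[0.55,-0.34,0,0,0],[0.55,-0.36,0,0,0]],
])

```text
time: 7.2
position: [630.7, -36.1, 22.7]
tcp_rot: [-0.111, 0.994, 0.0, 0.0]
force: [-2.7, -0.4, -0.9]
gripper_width: 47.1
finger_force: 1.2
```

```bash
python3 - <<'E'
from h import *
need((490,-66),22,102.8)
f=grab_frame("top");P=cloud(f);t=np.array([np.cos(.2234),np.sin(.2234)]);n=np.array([-t[1],t[0]])
D=P[...,:2]-[603,-22];x=D@t;y=D@n
m=(P[...,2]>18)&(P[...,2]<58)&(abs(y)<80)&(x>20)&(x<186)&(f["pixels"].max(-1)<90)
print(np.nanpercentile(x[m],[1,99,99.7]),np.nanpercentile(y[m],[1,99]))
b=(x>150)&m; print(np.polyfit(y[b],x[b],1))
cv2.imwrite("pics/t3.png",cv2.resize(f["pixels"][80:320,150:430],None,fx=2,fy=2))
E
```

```text
t 7.2 pos [630.7 -36.1  22.7] yaw_y 102.7 shift [0.959 0.011 0.005] roll -0.002 F [-2.7 -0.4 -0.9] q [-0.06  0.3   0.02  1.29  0.   -0.28]
nan nan
  return np.nanmean(a, axis, out=out, keepdims=keepdims)
Traceback (most recent call last):
TypeError: expected non-empty vector for x
```

The force is still only sliding friction, so I keep nudging forward until it reaches the wall.

Emit:
jog_arm([
  [[0.55,-0.005,0,0,0],[0.55,-0.01,0,0,0],[0.55,-0.015,0,0,0],[0.55,-0.02,0,0,0],[0.55,-0.025,0,0,0],[0.55,-0.03,0,0,0],[0.55,-0.035,0,0,0],[0.55,-0.035,0,0,0],[0.55,-0.035,0,0,0],[0.55,-0.035,0,0,0]],
])

```text
time: 8.25
position: [634.5, -35.2, 22.9]
tcp_rot: [-0.11, 0.994, -0.0, -0.001]
force: [-7.8, -1.7, 2.6]
gripper_width: 46.7
finger_force: 4.3
```

Emit:
jog_arm([
  [[0.55,-0.005,0,0,0],[0.55,-0.01,0,0,0],[0.55,-0.015,0,0,0],[0.55,-0.02,0,0,0],[0.55,-0.02,0,0,0],[0.55,-0.02,0,0,0],[0.55,-0.02,0,0,0],[0.55,-0.02,0,0,0],[0.55,-0.02,0,0,0],[0.55,-0.02,0,0,0]],
])

```text
time: 9.25
position: [634.5, -35.3, 22.8]
tcp_rot: [-0.11, 0.994, -0.0, -0.004]
force: [-25.6, -4.8, 12.4]
gripper_width: 46.8
finger_force: 12.7
```

Contact with the back wall is confirmed: 26 N and no motion. Now back off, lift and check the tray.

Emit:
jog_arm([
  [[0.55,0.1,0,0,0],[0.55,0.2,0,0,0],[0.55,0.27,0,0,0],[0.55,0.27,0,-0.15,0],[0.2,0.27,0,-0.3,0],[0,0.27,0,-0.45,0],[0,0.27,0,-0.6,0],[0,0.27,0,-0.75,0],[0,0.27,0,-0.85,0],[0,0.27,0,-0.85,0]],
])

```text
time: 10.25
position: [600.1, -43.3, 152.7]
tcp_rot: [-0.111, 0.994, -0.0, 0.002]
force: [0.8, -1.0, 0.5]
gripper_width: -0.1
finger_force: 0.0
```

```bash
cat >> h.py <<'E'
A=np.radians(12.8);T=np.array([np.cos(A),np.sin(A)]);N=np.array([-T[1],T[0]])
def w(x,y): return np.array([603,-22])+x*T+y*N
def gate(th,r=125,o=26): return (-9-r*np.sin(th)-o*np.cos(th), 96-r*np.cos(th)+o*np.sin(th))
E
python3 - <<'E'
from h import *
s=manip.observe()["position"];D=s[:2]-[603,-22];print("till",D@T,D@N)
print("pre",gate(1.5,130,55));need(w(*gate(1.5,130,55)),40,102.8)
for th in [1.5,1.2,.9,.6,.3,.15,0]: print(th,np.round(gate(th),0))
f=grab_frame("scene");cv2.imwrite("pics/s3.png",f["pixels"]);P=cloud(f)
D=P[...,:2]-[603,-22];x=D@T;y=D@N
m=(P[...,2]>40)&(P[...,2]<62)&(abs(y)<70)&(x>20)&(x<184)&(f["pixels"].max(-1)<90)
if m.any(): print(m.sum(),np.percentile(x[m],[1,99]),np.percentile(y[m],[1,99]))
E
```

```text
till -7.559875718312408 -20.10368496870645
pre (np.float64(-142.56489435025074), np.float64(141.66638804642162))
t 10.25 pos [600.1 -43.3 152.7] yaw_y 102.7 shift [0.905 1.078 0.747] roll -0.002 F [ 0.8 -1.   0.5] q [-0.07  0.19  0.14  1.52  0.   -0.29]
1.5 [-136.  113.]
1.2 [-135.   75.]
0.9 [-123.   39.]
0.6 [-101.    8.]
0.3 [-71. -16.]
0.15 [-53. -24.]
0 [-35. -29.]
610 [ 43.38937251 168.07809497] [-65.30478995  25.12163582]
```

View pics/s3.png

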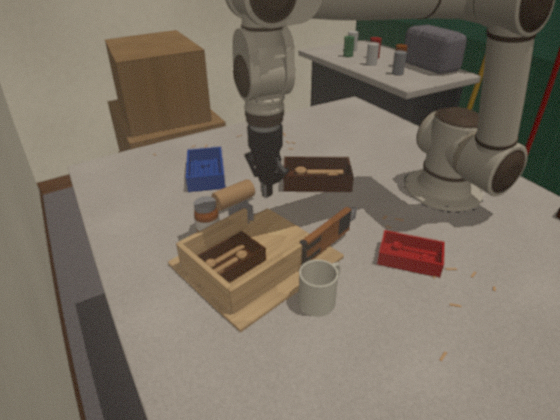

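The tray sits against the back wall and nothing else has moved. Next I go to the outer (left) side of the gate.

Emit:
jog_arm([
  [[0,0.13,0.14,0,0],[0,0.26,0.28,0,0],[0,0.39,0.42,0,0],[0,0.52,0.56,0,0],[0,0.65,0.7,0,0],[0,0.78,0.84,0,0],[0,0.91,0.98,0,0],[0,0.91,1,0,0],[0,0.91,1,0,0],[0,0.91,1,0,0]],
])

```text
time: 11.3
position: [433.0, 72.9, 149.6]
tcp_rot: [-0.111, 0.994, -0.0, -0.0]
force: [1.0, -0.5, -0.2]
gripper_width: 0.1
finger_force: 0.0
```

Emit:
jog_arm([
  [[0,0,0.05,0,0],[0,0,0.08,0.1,0],[0,0,0.08,0.2,0],[0,0,0.08,0.3,0],[0,0,0.08,0.4,0],[0,0,0.08,0.5,0],[0,0,0.08,0.6,0],[0,0,0.08,0.7,0],[0,0,0.08,0.75,0],[0,0,0.08,0.75,0]],
])

```text
time: 12.3
position: [429.4, 84.6, 36.5]
tcp_rot: [-0.11, 0.994, -0.0, -0.001]
force: [0.3, -0.7, 0.1]
gripper_width: -0.0
finger_force: 0.0
```

```bash
python3 - <<'E'
from h import *
s=manip.observe()["position"];D=s[:2]-[603,-22];c=np.array([D@T,D@N]);print("till",c)
need((0,0),40,102.8)
for th in [1.5,1.35,1.2,1.05,.9,.75,.6,.45,.3]: print(th,np.round((c-gate(th))/150,3))
E
```

```text
till [-145.67460657  142.43689113]
t 12.3 pos [429.4  84.6  36.5] yaw_y 102.7 shift [ 2.917  0.078 -0.018] roll -0.002 F [ 0.3 -0.7  0.1] q [ 0.19 -0.17 -0.45  1.29 -0.   -0.03]
1.5 [-0.068  0.196]
1.35 [-0.06   0.323]
1.2 [-0.072  0.45 ]
1.05 [-0.102  0.574]
0.9 [-0.151  0.692]
0.75 [-0.216  0.801]
0.6 [-0.298  0.899]
0.45 [-0.393  0.985]
0.3 [-0.499  1.054]
```

Emit:
jog_arm([
  [[0,-0.04,-0.1,0,0],[0,-0.07,-0.2,0,0],[0,-0.06,-0.27,0,0],[0,-0.06,-0.34,0,0],[0,-0.065,-0.4,0,0],[0,-0.075,-0.46,0,0],[0,-0.09,-0.52,0,0],[0,-0.105,-0.58,0,0],[0,-0.125,-0.64,0,0],[0,-0.15,-0.69,0,0]],
])

```text
time: 13.3
position: [475.2, -11.9, 37.7]
tcp_rot: [-0.11, 0.994, 0.0, -0.0]
force: [-0.1, 0.2, -0.1]
gripper_width: -0.1
finger_force: 0.0
```

```bash
python3 - <<'E'
from h import *
s=manip.observe()["position"];D=s[:2]-[603,-22];c=np.array([D@T,D@N]);print("till",c)
need((0,0),40,102.8)
for th in [.9,.8,.7,.6,.5,.4,.3,.2,.1]: print(th,np.round((c-gate(th))/150,3))
f=grab_frame("scene");cv2.imwrite("pics/s4.png",f["pixels"][150:330,150:400])
P=cloud(f);D=P[...,:2]-[603,-22];x=D@T;y=D@N
m=(P[...,2]>70)&(P[...,2]<82)&(x<-20)&(x>-200)&(abs(y)<120)&(f["pixels"][...,2]>f["pixels"][...,0]*1.5)
print(m.sum(),np.polyfit(x[m],y[m],1) if m.sum()>20 else 0)
E
```

```text
till [-122.40414673   38.15238968]
t 13.3 pos [475.2 -11.9  37.7] yaw_y 102.7 shift [ 3.073  0.773 -0.015] roll -0.002 F [-0.1  0.2 -0.1] q [-0.03 -0.08 -0.36  1.28  0.   -0.25]
0.9 [ 0.004 -0.003]
0.8 [-0.037  0.071]
0.7 [-0.087  0.14 ]
0.6 [-0.142  0.204]
0.5 [-0.204  0.263]
0.4 [-0.272  0.314]
0.3 [-0.344  0.359]
0.2 [-0.421  0.397]
0.1 [-0.5    0.426]
25 [ 0.97366561 98.61437473]
```

View pics/s4.png

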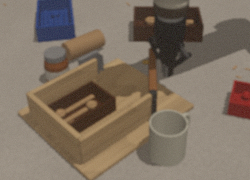

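The gate has swung to about 0.8 rad and is ahead of the fingers. Continue.

Emit:
jog_arm([
  [[0,-0.04,-0.07,0,0],[0,-0.09,-0.14,0,0],[0,-0.14,-0.2,0,0],[0,-0.2,-0.26,0,0],[0,-0.24,-0.29,0,0],[0,-0.28,-0.32,0,0],[0,-0.32,-0.345,0,0],[0,-0.36,-0.37,0,0],[0,-0.39,-0.38,0,0],[0,-0.42,-0.4,0,0]],
])

```text
time: 14.35
position: [549.7, -55.8, 37.8]
tcp_rot: [-0.111, 0.994, 0.0, -0.0]
force: [0.5, 0.9, -0.7]
gripper_width: 0.2
finger_force: 0.0
```

```bash
python3 - <<'E'
from h import *
s=manip.observe()["position"];D=s[:2]-[603,-22];c=np.array([D@T,D@N]);print("till",c)
need((0,0),40,102.8)
E
```

```text
till [-59.42078101 -21.16476485]
t 14.35 pos [549.7 -55.8  37.8] yaw_y 102.7 shift [ 3.493  1.169 -0.014] roll -0.002 F [ 0.5  0.9 -0.7] q [-0.1   0.11 -0.18  1.29  0.   -0.32]
```

Emit:
jog_arm([
  [[0,-0.03,-0.01,0,0],[0,-0.06,-0.02,0,0],[0,-0.09,-0.03,0,0],[0,-0.11,-0.04,0,0],[0,-0.13,-0.05,0,0],[0,-0.15,-0.06,0,0],[0,-0.17,-0.06,0,0],[0,-0.18,-0.06,0,0],[0,-0.19,-0.06,0,0],[0,-0.2,-0.06,0,0]],
])

```text
time: 15.35
position: [577.9, -58.8, 37.7]
tcp_rot: [-0.11, 0.994, -0.0, -0.003]
force: [-25.2, -7.4, 12.0]
gripper_width: 0.0
finger_force: 0.0
```

Emit:
jog_arm([
  [[0,-0.005,0,0,0],[0,-0.01,0,0,0],[0,-0.015,0,0,0],[0,-0.015,0,0,0],[0,-0.015,0,0,0],[0,-0.015,0,0,0],[0,-0.015,0,0,0],[0,-0.015,0,0,0],[0,-0.015,0,0,0],[0,-0.015,0,0,0]],
])

```text
time: 16.35
position: [577.5, -58.0, 36.5]
tcp_rot: [-0.11, 0.994, 0.0, -0.006]
force: [-27.9, -4.1, 8.2]
gripper_width: 0.2
finger_force: 0.0
```

Emit:
jog_arm([
  [[0,0.1,0,0,0],[0,0.2,0,0,0],[0,0.3,0,0,0],[0,0.4,0,0,0],[0,0.4,0,-0.2,0],[0,0.4,0,-0.4,0],[0,0.4,0,-0.6,0],[0,0.4,0,-0.8,0],[0,0.4,0,-1,0],[0,0.4,0,-1,0]],
])

```text
time: 17.35
position: [526.2, -70.9, 192.5]
tcp_rot: [-0.111, 0.994, -0.001, 0.004]
force: [-0.2, 0.3, 0.6]
gripper_width: -0.2
finger_force: 0.0
```

Emit:
jog_arm([
  [[0,0.2,0.2,0,0],[0,0.4,0.4,0,0],[0,0.6,0.6,0,0],[0,0.7,0.8,0,0],[0,0.7,1,0,0],[0,0.7,1,0,0],[0,0.7,1,0,0],[0,0.7,1,0,0],[0,0.7,1,0,0],[0,0.7,1,0,0]],
])

```text
time: 18.35
position: [389.2, 51.9, 187.6]
tcp_rot: [-0.11, 0.994, -0.0, -0.0]
force: [0.4, 0.2, -0.0]
gripper_width: 0.3
finger_force: 0.0
```

```bash
python3 - <<'E'
from h import *
f=grab_frame("top");cv2.imwrite("pics/t5.png",cv2.resize(f["pixels"][90:270,180:390],None,fx=3,fy=3,interpolation=cv2.INTER_CUBIC))
P=cloud(f);D=P[...,:2]-[603,-22];x=D@T;y=D@N
m=(P[...,2]>78)&(P[...,2]<90)&(x<30)&(x>-120)&(y<70)&(y>-75)
print(m.sum(),np.polyfit(y[m],x[m],1),np.percentile(x[m],[2,98]))
E
```

```text
439 [  0.01356433 -11.3291955 ] [-20.47265199  -2.20540133]
```

View pics/t5.png

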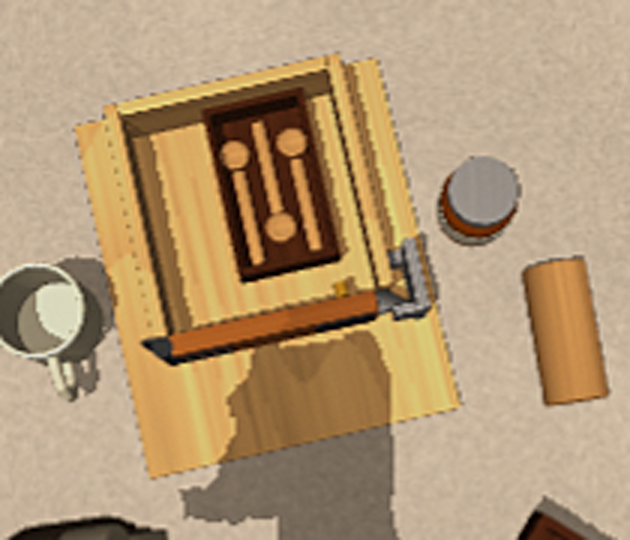

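The gate looks shut, with slope about 0.01 rad and its end at the strike near (395,295). One enlarged look at the strike will confirm the latch.

```bash
python3 - <<'E'
from h import *
f=grab_frame("top");cv2.imwrite("pics/t6.png",cv2.resize(f["pixels"][160:205,290:335],None,fx=12,fy=12,interpolation=cv2.INTER_CUBIC))
P=cloud(f);D=P[...,:2]-[603,-22];x=D@T;y=D@N;z=P[...,2]
p=f["pixels"].astype(int);gr=(p.max(-1)-p.min(-1)<35)
m=gr&(z>60)&(z<90)&(y<-70)&(y>-140)&(abs(x)<60)
for a in np.argwhere(m): print(np.round([x[*a],y[*a],z[*a]]).astype(int).tolist(),end=' ')
E
```

```text
[30, -119, 85] [29, -122, 84] [29, -124, 84] [28, -116, 87] [28, -119, 83] [26, -121, 87] [26, -124, 84] [27, -116, 79] [25, -118, 86] [25, -121, 83] [24, -123, 84] [24, -116, 79] [23, -118, 83] [22, -120, 84] [22, -122, 84] [21, -125, 83] [22, -115, 75] [20, -117, 87] [20, -120, 83] [20, -122, 82] [19, -125, 80] [21, -115, 70] [18, -117, 83] [17, -121, 85] [16, -124, 82] [19, -115, 63] [16, -116, 83] [15, -118, 85] [14, -121, 83] [14, -123, 85] [13, -115, 87] [13, -118, 83] [12, -120, 82] [12, -123, 82] [11, -125, 83] [12, -115, 77] [10, -117, 86] [9, -120, 84] [10, -122, 79] [8, -124, 84] [10, -116, 68] [7, -117, 84] [7, -119, 82] [7, -122, 82] [6, -124, 85] [8, -115, 65] [6, -116, 81] [5, -119, 82] [4, -121, 84] [3, -123, 85] [7, -115, 60] [3, -115, 84] [2, -118, 85] [2, -120, 83] [1, -123, 83] [0, -125, 83] [1, -116, 75] [0, -117, 84] [-1, -119, 85] [-2, -122, 86] [-2, -124, 87] [-1, -115, 74] [-3, -116, 86] [-4, -119, 86] [-4, -122, 82] [-4, -124, 84] [-2, -115, 66] [-5, -116, 83] [-6, -119, 83] [-6, -121, 84] [-7, -123, 85] [-7, -116, 82] [-8, -118, 86] [-9, -120, 84] [-9, -123
[... 1149 characters left out ...]
23, -117, 83] [-24, -119, 85] [-24, -122, 84] [-25, -124, 79] [-17, -86, 69] [-18, -88, 74] [-18, -91, 73] [-19, -93, 72] [-18, -96, 63] [-21, -97, 79] [-21, -100, 77] [-21, -102, 76] [-23, -105, 80] [-23, -107, 79] [-24, -109, 80] [-24, -112, 79] [-25, -114, 78] [-26, -116, 84] [-26, -119, 82] [-27, -121, 82] [-27, -124, 80] [-19, -86, 66] [-19, -88, 61] [-23, -97, 79] [-24, -99, 79] [-24, -102, 77] [-25, -104, 77] [-25, -107, 78] [-26, -109, 77] [-27, -111, 80] [-27, -114, 78] [-27, -119, 71] [-27, -122, 65] [-25, -97, 75] [-26, -99, 78] [-27, -101, 78] [-27, -103, 80] [-27, -107, 70] [-27, -110, 64] [-27, -112, 62] [-22, -72, 71] [-21, -75, 64] [-22, -77, 62] [-26, -97, 65] [-27, -99, 67]
```

View pics/t6.png

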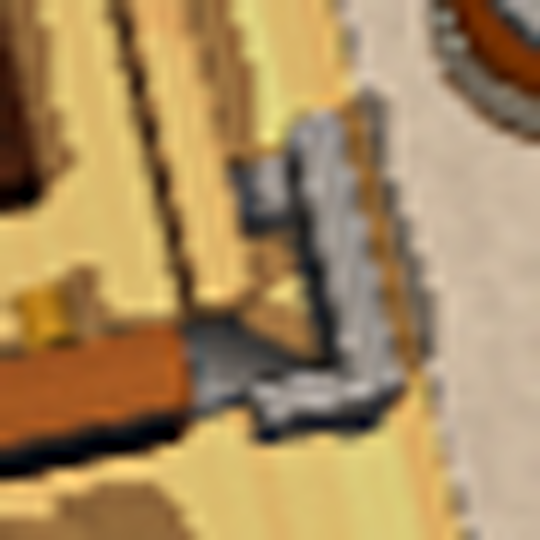

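The tongue (z about 73) reaches y ≈ -109 mm, fully out, and lies behind the lip at (320,390), so the gate is latched.

```bash
python3 -c "
from workcell import manip
print(manip.hand_in())"
```

```text
the job is handed in; nothing more can be done
None
```

The tray is against the till's back wall, the gate is shut with its tongue out behind the strike, the arm is clear, and the job is handed in; I saw no movement of the mug, jar or billet, and hand-in returned no verdict.

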